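# Close the soap-base canister with its click-stop cap

## Robot

A 6-joint arm with a two-finger parallel gripper is mounted at the origin on the work surface. World frame = base frame: x ahead of the robot, y to its left, z up, the work surface at z = 0. Lengths are in mm, angles in rad, forces in N, time in s.
With the tool pointing down it reaches from about 300 to 775 mm from the base axis. Payload 14.6 kg.
Tool frame: the origin (TCP) lies on the front face of the gripper's body, between the roots of the fingers; the fingertips stand 97 mm ahead of it and the grasp point (between the pads) lies 78 mm ahead of it; z points along the fingers, y is the line along which they close (so a half turn about z gives the same grasp; the last joint's range is limited). The gripper opens to 94 mm and grips with 3 to 60 N. Pads are 16 mm wide; open, the fingers measure 119 mm over their backs; the gripper's body (75 mm by 177 mm) begins 78 mm behind the grasp point.
Start: joints at [1.084, 0.3, 1.521, -0, 1.321, -0.067], TCP at [224.164, 502.235, 302.646] pointing down, gripper open.
Joint ranges: [-3.03, 3.03], [-0.79, 2.21], [0.23, 2.52], [-1.04, 4.18], [0, 3.07], [-2.55, 2.55]. Speed limits (rad/s): [2.22, 2.22, 2.57, 3.14, 3.14, 3.14].

## Interface

Orientations are given as [roll, pitch, yaw] about the fixed x, y, z axes, in that order (R = Rz(yaw) Ry(pitch) Rx(roll)).
In Python, from cell import * gives the robot as it stands.
- The arm moves only by the tool carry_out, never from a script. Its arguments are lists of equal length, an entry for each row: "slide": the shift along the world's x, y, z scaled (see below), a list of three; "dr": the turn, a rotation vector about the world's x, y, z scaled (see below), a list of three; "gripper": the opening in per cent of the stroke, from 0 (shut) to 100 (fully open). A call has 1 to 10 rows; each row is the pose to reach, as a shift and turn from the pose commanded when the call began, turning the shorter way round; what a row does not reach only later rows make up. The controller multiplies each number of a shift by 0.25 m and each number of a turn by 360 degrees. A row lasts 1/12 s, in which the tool goes at most 41.7 mm and 7.16 degrees, less where a joint would pass 70% of its speed; a pose out of reach is approached as far as the arm can. A call with a number of a shift or a turn outside -1 to 1 is refused whole. A call with a gripper value outside its range is refused whole. The fingers move at their own pace and stop on an object; "newtons" is the grip in N (left out, the last holds). Time passes only in rows, so rows that repeat a pose let the fingers close. It gives the time, the measured TCP pose, the force, the opening and the grip force at its end, in the units of the state.
- read_state(): the state, without advancing time (a new reading comes with each control period).
- camera(name): name is "scene" or "top"; returns the picture (384x512x3 uint8, red, green, blue); there is no depth.
- camera_model(name): a dict with "vfov" (degrees; the focal length in pixels is half the picture's height over the tangent of half this angle, whatever the lens; pixels are square), "cx", "cy" (the principal point, pixels), "R" (3x3) and "t" (3): a world point X has camera coordinates R X + t. Camera axes: x right, y down, z forward; pixel columns grow to the right and rows downward; lengths in mm; the calibration is good to about 2 mm. A picture is of the moment at which its call begins. camera_model takes no time and is no camera call.
- sign_off(): hands the job in; it is judged then, once.
The state is a dict: "clock": time; "joints": joint angles; "qd": joint speeds; "effort": joint torques, N m; "eef_pos": TCP position; "eef_rot": TCP orientation; "wrist_force": force on the tool from outside, world axes, zero at the start; "moment": the same for the moment, N m; "finger_gap": finger opening in mm; "finger_force": force on a finger pad.
Only numpy, scipy, OpenCV 4.12 (cv2) and the standard library are available. Lean on these libraries where they do the work, as an engineer would, in place of code of your own. Each camera call takes 0.05 s, during which the arm holds its last target. There are 200 camera calls.

## Task

Close the white soap-base canister: take the black click-stop cap from its wooden ring, fit it into the canister's neck with its two lugs down through the two notches, press it gently down against the springy seal and turn it clockwise until it comes home and clicks once. Stop at that one click, before a second, let go and leave it locked on; do not lean hard on the neck or knock the oil bottle or jar over.

Things in the scene. Friction and masses are not known exactly. Their poses are not given: they have to be found in the camera images.
- cap: Shell of the black round ribbed cap, the part to grip: 54 mm across, upright sides from 4.5 to 36 mm above its origin, a straight raised ridge (46 x 8 x 3 mm) across its top along its x axis. Origin: on the axis at the underside of the flange; z up. Whole cap about 0.13 kg (varies). Fingertips 5 mm or more above the origin stay clear of ring and neck.
- cap_grip (a point): Point on the cap's axis 26 mm above its origin, a good height to grip; axes as the shell. A ratchet makes shell and plug turn as one until a clockwise twist (seen from above) reaches about 0.3 Nm. The load then fades over 0.2 rad and the plug jumps to its next rest, 0.35 rad back: one click. Stopped before the jump it springs back when let go; a twist back of that size undoes a click.
- plug: Lower part of the cap, hidden in the ring at first: same origin and axis; x along the ridge at the start, then 0.35 rad behind the shell per click. Flange 50 mm across, 4 mm thick, above the origin; below it a hub 24 mm across down to 16 mm, tapering to 14 mm across at its foot 30 mm down.
- lugs (a point): Middle of the plug's two opposite lugs, on the axis 9 mm below the cap's origin; axes as the plug. The lugs point along x, both ways, to 18.5 mm from the axis; 7 mm wide, from 6.5 to 11.5 mm below the origin. The cap may go in either way round; lugs and notches must agree within about 0.2 rad.
- canister: White fixed canister, 140 (x) x 180 (y) mm, 100 mm high, with a carrying loop on its +y half (up to 124 mm high, 45 to 83 mm from the neck's axis) and a grey neck 54 mm across at its centre. Origin: centre of its underside. Its x axis is the line of the two notches in the neck.
- neck (a point): Centre of the neck's mouth, on top of its fixed ledge, 135 mm above the table; axes as the canister. Cap origin above this point: 11.5 mm with the lugs riding on the ledge; 3 to 4 mm with the lugs in the notches and the cap loose on the seal; at most 1.5 mm for the lugs to pass under the ledge; 0 on the hard ledge; about 1.5 mm when locked and let go.
- notch (a point): In one of two opposite notches, 16 mm along x from the neck's axis, at the ledge's top. Ledge 5 mm thick, round hole 27.6 mm across, notches 14 mm wide. Clockwise from them the lugs run under the ledge to a hidden stop 0.55 to 1.2 rad on (differs each time; only the twist tells); anticlockwise they are blocked after 0.25 rad. From some 0.4 rad on the ledge holds the cap down.
- seal: Black sprung seal ring on the neck, 39 to 50 mm across, standing 4 mm proud of the ledge (its top 4 mm above this origin), pushed flush by about 8 N (2 N per mm). More than 30 N on the neck spoils it.
- cap_stand: Fixed light wooden ring, 55 mm across, 36 mm high, in which the cap stands upright at the start, its flange on the ring's top edge. Origin: centre of its underside.
- oil_bottle: Bystander: amber glass bottle, 44 mm across, 85 mm high, standing loose. Origin: centre of its underside.
- jar: Bystander: clear jar with a steel lid, 60 mm across, 70 mm high, standing loose. Origin: centre of its underside.
Things that resemble listed ones, but are neither listed nor needed, are in the scene too. What is shaped like the cap but green or red is not meant.

How it is judged (in metres and radians):
On the way, in this order (a step that is already met when the one before it is completed fails the run):
1. the cap is in the neck with its lugs down in the notches (horizontal distance between cap and neck below 0.003 m and z of cap in the frame of neck below 0.0055 m and angle between the x axis of plug and the x axis of canister, either way round below 0.35 rad), for 0.1 s.
2. the lugs are turned under the ledge (horizontal distance between cap and neck below 0.003 m and z of cap in the frame of neck below 0.003 m and angle between the x axis of plug and the x axis of canister, either way round above 0.38 rad), for 0.1 s.
3. the ratchet has clicked with the cap home (angle between the x axis of plug and the x axis of canister, either way round above 0.38 rad and angle between the x axis of cap and the x axis of plug, either way round above 0.28 rad), for 0.1 s.
At the end, for the whole second after the job is handed in: The cap sits upright in the neck (axis within 3 mm, flange no more than 3 mm above the ledge, tilt under 0.08 rad), its lugs turned at least 0.38 rad on from the notches under the ledge, one click made (shell 0.28 to 0.5 rad ahead of the plug), at rest (all of step 3 and horizontal distance between cap and neck below 0.003 m and z of cap in the frame of neck between -0.002 and 0.003 m and angle between cap's own z axis and vertical below 0.08 rad and angle between the x axis of cap and the x axis of plug, either way round below 0.5 rad and linear speed of cap below 0.02 m/s and angular speed of cap below 0.4 rad/s); the robot touches nothing.
It fails at once if the cap is pressed on the canister with more than 30 N (contact force between cap and canister above 30 N).
It fails at once if a second click (angle between the x axis of cap and the x axis of plug, either way round above 0.6 rad).
It fails at once if the oil bottle or the jar is knocked over (angle between any of oil_bottle, jar's own z axis and vertical above 0.4 rad).
It also fails if it takes over 67 s, if anything falls off the work surface, if the arm or the gripper's body presses on something with over 40 N, if the wrist force passes 120 N, or if a joint passes its speed limit or range.

## Working session

There is one attempt and no reset: what is moved stays moved. The work goes in short steps, Python scripts to look and compute and a tool call to move; the robot and the scene stay as the last step left them, time stands still between calls to the robot, and variables do not carry over. Pictures are saved under pics/ and viewed, at most 10 in all, crops included, and the job is handed in when it is done.

Besides the shell and the picture viewer there is one more tool, called after "Emit:" as name(argument=value, ...) on one line, values as JSON. carry_out: Moves the arm, as the interface text tells. Its arguments: {"type":"object","properties":{"slide":{"type":"array","items":{"type":"array","items":{"type":"number","minimum":-1,"maximum":1}}},"dr":{"type":"array","items":{"type":"array","items":{"type":"number","minimum":-1,"maximum":1}}},"gripper":{"type":"array","items":{"type":"number"}},"newtons":{"type":"number"}},"required":["slide","dr","gripper"]}

```bash
mkdir -p pics; ls
python3 - <<'E'
from cell import *
import cv2,numpy as np
s=read_state();print(s)
for n in("scene","top"):
    im=camera(n);cv2.imwrite(f"pics/{n}0.png",im[:,:,::-1]);m=camera_model(n);print(n,m)
a=cv2.imread("pics/scene0.png");b=cv2.imread("pics/top0.png")
cv2.imwrite("pics/both0.png",cv2.resize(np.vstack([a,b]),None,fx=.78,fy=.78))
E
```

```text
pics
{'clock': 0.0, 'joints': array([ 1.08437947e+00,  3.00473271e-01,  1.52159687e+00,  2.20689402e-05,
        1.32070070e+00, -6.65747727e-02]), 'qd': array([-0.00034411, -0.00199285, -0.00091555,  0.00056847,  0.00137318,
        0.00025688]), 'effort': array([-3.63433232e-03, -5.31800151e+01, -3.52734053e+01,  7.06392643e-02,
        2.44160666e-02, -6.64644745e-05]), 'eef_pos': array([224.10269495, 502.10251036, 302.07839685]), 'eef_rot': array([-3.14041850e+00, -9.97077444e-05,  2.72174503e+00]), 'wrist_force': array([-0.27390736, -0.22829944, -0.67796938]), 'moment': array([0.01697548, 0.00494178, 0.02622714]), 'finger_force': 0.0, 'finger_gap': 93.86772056093174}
scene {'vfov': 50.377558011605004, 'cx': 259.8037065796811, 'cy': 193.2862051418155, 'R': array([[ 0.78682385,  0.61716008, -0.00465438],
       [ 0.41778477, -0.53815873, -0.73201166],
       [-0.45427317,  0.5740197 , -0.68127621]]), 't': array([-444.31032589, -113.41884979, 1145.50190786])}
top {'vfov': 45.69702035928296, 'cx': 253.44663571339373, 'cy': 188.95354691797314, 'R': array([[ 0.00645515, -0.99977326, -0.02029165],
       [-0.9902469 , -0.00356682, -0.13927797],
       [ 0.13917402,  0.0209928 , -0.9900454 ]]), 't': array([ 48.6304301 , 534.51002803, 984.27091868])}
```

View pics/scene0.png

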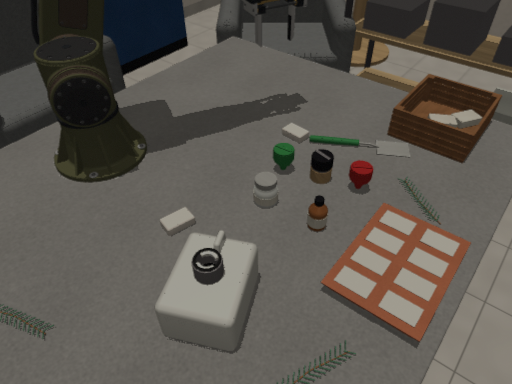

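View pics/top0.png

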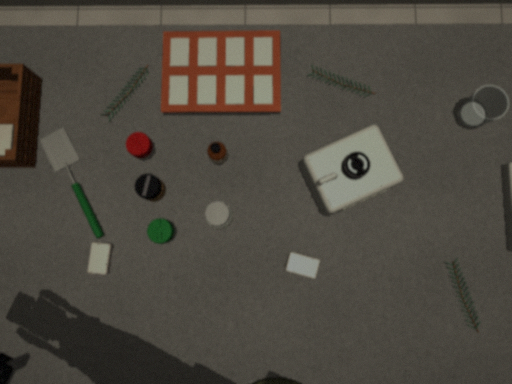

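The scene view shows the black cap in its wooden ring at (322,163), green and red look-alikes at (284,156) and (361,174), and the canister's neck at (208,263). In the top view the black cap is at (148,187), red at (139,145), green at (160,231), bottle at (216,151), jar at (217,214) and neck at (356,165). Only the black one fits. I'll confirm it in an enlarged crop.

Run:
```python
import cv2,numpy as np
a=cv2.imread("pics/scene0.png");b=cv2.imread("pics/top0.png")
def c(im,x,y,w=25):
    p=im[y-w:y+w,x-w:x+w]; p=cv2.resize(p,(300,300),interpolation=cv2.INTER_CUBIC); return np.clip(p*1.8,0,255).astype(np.uint8)
cv2.imwrite("pics/crop1.png",np.vstack([np.hstack([c(b,148,187),c(b,356,165)]),np.hstack([c(a,322,165),c(a,208,263)])]))
```

```text
(no output)
```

View pics/crop1.png

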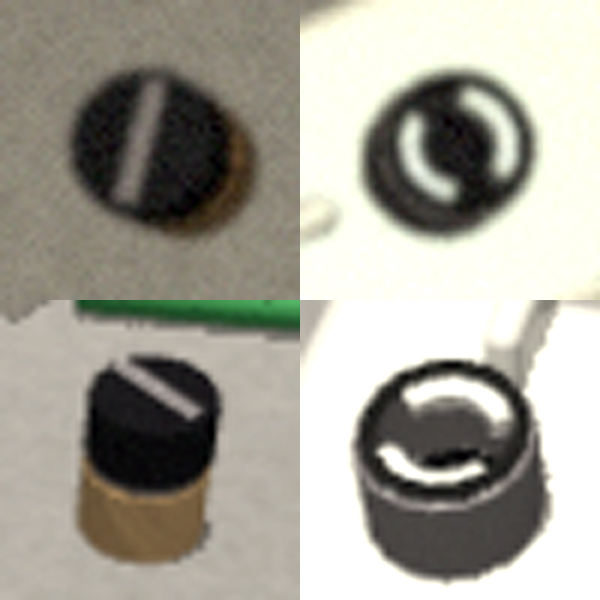

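The crop confirms the black cap: a grey ridge on top, standing in the light wooden ring. The neck shows two light ledge crescents with dark notches between them. Next I measure by masks and rays.

```bash
cat > h.py <<'E'
import cv2,numpy as np
from cell import *
M={n:camera_model(n) for n in("scene","top")}
for m in M.values(): m["f"]=192/np.tan(np.radians(m["vfov"]/2)); m["C"]=-m["R"].T@m["t"]
def ray(n,p):
    m=M[n];p=np.atleast_2d(p).astype(float)
    d=np.c_[(p[:,0]-m["cx"])/m["f"],(p[:,1]-m["cy"])/m["f"],np.ones(len(p))]@m["R"]
    return d/np.linalg.norm(d,axis=1)[:,None]
def plane(n,p,z):
    d=ray(n,p);C=M[n]["C"];return (C+d*((z-C[2])/d[:,2])[:,None])[:,:2]
def tri(a,b):
    A=0;B=0
    for n,p in(("scene",a),("top",b)):
        d=ray(n,p)[0];P=np.eye(3)-np.outer(d,d);A=A+P;B=B+P@M[n]["C"]
    X=np.linalg.solve(A,B);r=[np.linalg.norm(np.cross(X-M[n]["C"],ray(n,p)[0])) for n,p in(("scene",a),("top",b))]
    return X,r
def blobs(mask,x,y,w,mn=6):
    k=np.zeros_like(mask);k[y-w:y+w,x-w:x+w]=mask[y-w:y+w,x-w:x+w]
    n,l,s,c=cv2.connectedComponentsWithStats(k)
    return [(s[i,4],c[i],np.argwhere(l==i)[:,::-1]) for i in range(1,n) if s[i,4]>=mn]
def ang(p):
    c=p.mean(0);w,v=np.linalg.eigh(np.cov((p-c).T));return np.arctan2(v[1,1],v[0,1]),np.sqrt(w)
E
python3 - <<'E'
from h import *
I={n:cv2.imread(f"pics/{n}0.png") for n in M}
G={n:cv2.cvtColor(I[n],cv2.COLOR_BGR2GRAY).astype(int) for n in M}
for n,(x,y) in{"top":(148,187),"scene":(322,158)}.items():
    print(n);print(G[n][y-14:y+18:2,x-16:x+18:2])
for n,(x,y) in{"top":(356,165),"scene":(208,263)}.items():
    print(n);print(G[n][y-18:y+20:2,x-18:x+20:2])
E
```

```text
top
[[73 75 70 71 71 69 58 49 52 53 62 71 72 75 75 77 74]
 [77 71 73 68 51 29 21 29 46 38 31 48 64 73 77 80 76]
 [71 72 69 49 22 15 11 38 63 39 10 19 36 56 70 75 79]
 [72 69 53 16 16 15 22 48 68 34 16 17 15 19 61 73 73]
 [74 67 30 19 14 13 25 57 63 18 18 15 15  5 28 56 69]
 [74 59 18 13  4 14 40 65 52 20 17 12  7  1 16 36 57]
 [75 53 15 16 16 15 42 70 38 13 21 18 20  8  8 37 43]
 [73 59 19  9 15 20 52 66 26 15 14 15 18 10 16 39 35]
 [82 57 12 11 14 23 60 63 25  6 18 16 13  6 10 36 34]
 [77 71 36 13 15 31 63 48 15 13 11  9  9  5 13 29 35]
 [76 74 59 22 11 49 62 38 15 16 18  7  9 11 23 26 43]
 [73 78 74 50 25 41 46 26 18 14 14  5  5 21 27 27 52]
 [77 74 74 72 61 38 28 13  4  7  2  8 17 33 33 45 74]
 [77 75 75 78 74 70 62 44 29 20 21 26 28 39 50 68 77]
 [79 74 74 74 77 78 77 72 68 59 50 48 56 62 78 76 76]
 [75 74 76 73 73 79 75 78 74 76 71 69 74 77 79 71 76]]
scene
[[100 101 102 102 102 102  82  83  83  72  71  71  71  53  49  45  43]
 [102 100 102 102 102 101 102 101 102 102 101 100 101 102 103 103 103]
 [104 102 101 103 103 100  97  94  93  96 103 104 103 104 103 101 101]
 [102 101 10
[... 3301 characters left out ...]
  25   8  41  75 112  20  20  29  66  37 143
  157]
 [157 104  65  21  22 105 146 152 148 148 111  53  21  29  73  41  36 105
  157]
 [157 125  58  62  49  17  20  22  22  21  18  22  52  80  39  37  35 132
  157]
 [157 143  39  39  71  70  58  44  55  48  46  75  51  38  38  36  36  88
  157]
 [157 157  56  39  40  40  41  55  45  43  40  39  39  39  38  36  35  92
  157]
 [157 157  72  39  40  39  39  40  39  40  40  39  39  40  37  37  42 145
  157]
 [157 157 108  39  39  40  39  41  40  39  40  38  40  39  38  38 104 157
  157]
 [157 157 157  77  39  39  40  39  40  39  39  38  38  38  38  90 158 157
  158]
 [158 157 157 145  72  39  39  40  38  39  39  38  39  44  96 157 158 157
  157]]
```

```bash
cat >> h.py <<'E'
def fitc(n,G,c0,rmin,rmax,z,lo,dark2light=True):
    """subpixel circle edge: radial profiles in the plane z around c0 (world)"""
    m=M[n];pts=[]
    for t in np.linspace(0,2*np.pi,90,endpoint=False):
        r=np.arange(rmin,rmax,.25)
        W=np.c_[c0[0]+r*np.cos(t),c0[1]+r*np.sin(t),np.full(len(r),z)]
        q=W@m["R"].T+m["t"];u=(q[:,0]/q[:,2]*m["f"]+m["cx"]);v=(q[:,1]/q[:,2]*m["f"]+m["cy"])
        g=cv2.remap(G.astype(np.float32),u.astype(np.float32)[None],v.astype(np.float32)[None],1)[0]
        k=np.argmax((g[1:]>=lo)&(g[:-1]<lo))
        if k>0: pts.append((*W[k,:2],r[k],t))
    return np.array(pts)
def circ(p):
    for _ in range(4):
        A=np.c_[2*p[:,:2],np.ones(len(p))];s=np.linalg.lstsq(A,(p[:,:2]**2).sum(1),rcond=None)[0]
        R=np.sqrt(s[2]+s[0]**2+s[1]**2);e=np.hypot(*(p[:,:2]-s[:2]).T)-R
        k=abs(e)<2*np.std(e)+.2;p=p[k]
    return s[:2],R,len(p),np.std(e)
E
python3 - <<'E'
from h import *
np.set_printoptions(precision=3,suppress=True)
I={n:cv2.imread(f"pics/{n}0.png") for n in M}
G={n:cv2.cvtColor(I[n],cv2.COLOR_BGR2GRAY) for n in M}
# ridge : bright inside filled dark disc
rc={}
for n,(x,y) in{"top":(148,187),"scene":(322,163)}.items():
    k=np.zeros_like(G[n]);k[y-22:y+22,x-22:x+22]=(G[n]<24)[y-22:y+22,x-22:x+22]
    k=cv2.morphologyEx(k,cv2.MORPH_OPEN,np.ones((2,2)));hull=cv2.convexHull(np.argwhere(k>0)[:,::-1].astype(np.int32))
    h=np.zeros_like(k);cv2.fillConvexPoly(h,hull,1)
    b=max(blobs(((h>0)&(G[n]>(38 if n=="top" else 42))).astype(np.uint8),x,y,22),key=lambda b:b[0])
    rc[n]=b[1];pl=plane(n,b[2],75);a,s=ang(pl);print(n,"ridge",b[0],b[1],"plane75",pl.mean(0),"ang",a,s)
print("ridge tri",tri(rc["scene"],rc["top"]))
nc={}
for n,(x,y) in{"top":(356,165),"scene":(208,261)}.items():
    bs=blobs((G[n]>75).astype(np.uint8),x,y,13 if n=="top" else 11)
    bs=sorted(blobs((G[n]>75).astype(np.uint8),x,y,24),key=lambda b:b[0]);print(n,[(b[0],b[1]) for b in bs])
    d=[b for b in bs if b[0]<400 and np.hypot(*(b[1]-(x,y)))<14][-2:]
    w=[plane(n,b[1],135)[0] for b in d];v=w[1]-w[0];nc[n]=(d[0][1]+d[1][1])/2
    print("mid",(w[0]+w[1])/2,"notch dir",np.arctan2(v[1],v[0])+np.pi/2,"dist",np.hypot(*v))
print("neck tri",tri(nc["scene"],nc["top"]))
c=plane("top",nc["top"],135)[0]
for n,lo in(("top",85),("scene",100)):
    for z in(135,139):
        p=fitc(n,G[n],c,21,34,z,lo)
        try:print(n,z,"rim",circ(p))
        except Exception as e:print(e)
c=plane("top",rc["top"],75)[0]
for n,lo in(("top",42),("scene",55)):
    p=fitc(n,G[n],c,23.5,32,72,lo);print(n,"captop",circ(p))
for nm,p in(("bottle",(216,151)),("jar",(217,214))): print(nm,plane("top",p,75))
# canister box edge
_,t=cv2.threshold(G["top"],110,255,0);cs,_=cv2.findContours(t,0,2)
cc=[q for q in cs if cv2.pointPolygonTest(q,(330.,190.),False)>0]
for q in cc:
    r=cv2.minAreaRect(plane("top",q[:,0],100).astype(np.float32));print("box",r)
E
```

```text
top ridge 84 [145.81 185.44] plane75 [535.934 284.62 ] ang 2.9147159453831626 [ 2.623 12.861]
scene ridge 38 [324.211 155.237] plane75 [544.285 284.876] ang 2.916207402879328 [ 2.921 10.959]
ridge tri (array([539.231, 288.221,  69.604]), [np.float64(3.2134043396316563), np.float64(3.2134043396315866)])
top [(np.int32(53), array([350.811, 166.34 ])), (np.int32(60), array([363.067, 160.567])), (np.int32(1718), array([355.585, 164.284]))]
mid [ 573.764 -161.011] notch dir 0.4461456225776541 dist 27.848304109924715
scene [(np.int32(8), array([205.5, 272. ])), (np.int32(55), array([203.291, 265.582])), (np.int32(82), array([209.207, 253.659])), (np.int32(1370), array([207.365, 256.985]))]
mid [ 574.202 -159.98 ] notch dir 3.513796941078816 dist 26.689316430708164
neck tri (array([ 574.045, -160.597,  135.179]), [np.float64(0.4891786089709214), np.float64(0.4891786089708991)])
top 135 rim (array([ 570.925, -158.275]), np.float64(27.73248066434588), 77, np.float64(1.1839135448930889))
top 139 rim (array([ 570.828, -158.229]), np.float64(26.976146826323692), 66, np.float64(0.8556476964928991))
scene 135 rim (array([ 575.118, -159.536]), np.float64(26.776307516515075), 55, np.float64(0.9649554881328996))
scene 139 rim (array([ 577.35 , -161.303]), np.float64(26.33851936026896), 55, np.float64(0.8113994727177442))
top captop (array([535.929, 283.062]), np.float64(27.039392124352755), 56, np.float64(0.39893612334931217))
scene captop (array([539.258, 284.133]), np.float64(27.309363372208335), 39, np.float64(0.4819517225202902))
bottle [[612.697 133.116]]
jar [[474.435 128.485]]
box ((572.205810546875, -159.94900512695312), (132.1048583984375, 171.23623657226562), 24.543907165527344)
```

```bash
cat >> h.py <<'E'
def proj(n,X):
    m=M[n];q=np.atleast_2d(X)@m["R"].T+m["t"];return q[:,:2]/q[:,2:]*m["f"]+[m["cx"],m["cy"]]
def disc(n,c,r,z,N=60):
    t=np.linspace(0,2*np.pi,N);return proj(n,np.c_[c[0]+r*np.cos(t),c[1]+r*np.sin(t),np.full(N,z)])
def wcent(n,G,c,r,z,lo,hi):
    k=np.zeros((384,512),np.uint8);cv2.fillPoly(k,[np.round(disc(n,c,r,z)*16).astype(np.int32)],1,shift=4)
    yx=np.argwhere(k>0);w=np.clip((G[yx[:,0],yx[:,1]].astype(float)-lo)/(hi-lo),0,1)
    p=yx[:,::-1];c=(p*w[:,None]).sum(0)/w.sum();P=plane(n,p,z);Pc=(P*w[:,None]).sum(0)/w.sum()
    S=((P-Pc)*w[:,None]).T@(P-Pc)/w.sum();e,v=np.linalg.eigh(S);return c,Pc,np.arctan2(v[1,1],v[0,1]),np.sqrt(e)
E
python3 - <<'E'
from h import *
np.set_printoptions(precision=2,suppress=True)
print({n:M[n]["C"] for n in M})
G={n:cv2.cvtColor(cv2.imread(f"pics/{n}0.png"),cv2.COLOR_BGR2GRAY) for n in M}
px={}
for n,c,lo,hi in(("top",(536,284),20,65),("scene",(539,284),18,90)):
    for i in range(6):
        p,c,a,s=wcent(n,G[n],c,24.0,74,lo,hi)
    px[n]=p;print(n,p,c,a,s)
print(tri(px["scene"],px["top"]))
# cap top: dark-disc far-side edge only (away from camera), radius fixed 27
from scipy.optimize import least_squares
def far(n,c,z,lo,R,rmin,rmax):
    p=fitc(n,G[n],c,rmin,rmax,z,lo);d=np.array(c)-M[n]["C"][:2];t=np.arctan2(d[1],d[0])
    p=p[np.cos(p[:,3]-t)>-.1]
    f=lambda s:np.hypot(*(p[:,:2]-s).T)-R
    s=least_squares(f,c,loss="soft_l1",f_scale=.4);return s.x,np.std(f(s.x)),len(p)
print("cap top",far("top",(537,284),72,42,27,24,32),far("scene",(537,284),72,55,27,24,32))
for z in(135,139): print("neck",z,far("top",(573.5,-160.5),z,85,27,24,32),far("scene",(573.5,-160.5),z,100,27,24,32))
E
```

```text
{'scene': array([ 917.35, -444.37,  695.31]), 'top': array([ 392.  ,   29.86, 1049.91])}
top [139.49 182.29] [542.98 299.01] 0.9600079572289177 [13.25 13.52]
scene [321.44 147.57] [521.47 309.03] 0.916931995373049 [11.34 13.51]
(array([536.3 , 290.42,  93.08]), [np.float64(4.7711393701682265), np.float64(4.771139370168285)])
cap top (array([536.05, 283.18]), np.float64(0.3391623188858543), 47) (array([539.09, 284.49]), np.float64(0.31927151807721776), 32)
neck 135 (array([ 571.75, -159.59]), np.float64(0.5191492243681448), 48) (array([ 575.45, -159.14]), np.float64(0.9976093865135838), 42)
neck 139 (array([ 570.9 , -158.61]), np.float64(0.5733322714119597), 41) (array([ 573.19, -160.66]), np.float64(1.4116768373116868), 12)
```

Emit:
carry_out(slide=[[0.1, -0.07, 0], [0.22, -0.154, 0], [0.35, -0.245, 0], [0.48, -0.336, 0], [0.6, -0.42, 0], [0.7, -0.49, 0], [0.75, -0.525, 0]], dr=[[0, 0, 0], [0, 0, 0], [0, 0, 0], [0, 0, 0], [0, 0, 0], [0, 0, 0], [0, 0, 0]], gripper=[100, 100, 100, 100, 100, 100, 100])

```text
clock: 0.68
eef_pos: [414.0, 368.8, 302.3]
eef_rot: [-3.141, 0.0, 2.719]
wrist_force: [0.4, 0.9, -0.2]
finger_gap: 94.4
finger_force: 0.0
```

Emit:
carry_out(slide=[[0.13, -0.09, 0], [0.28, -0.195, 0], [0.42, -0.291, 0], [0.504, -0.349, -0.05], [0.504, -0.349, -0.15], [0.504, -0.349, -0.25], [0.504, -0.349, -0.3], [0.504, -0.349, -0.3], [0.504, -0.349, -0.3]], dr=[[0, 0, 0], [0, 0, 0], [0, 0, 0], [0, 0, 0], [0, 0, 0], [0, 0, 0], [0, 0, 0], [0, 0, 0], [0, 0, 0]], gripper=[100, 100, 100, 100, 100, 100, 100, 100, 100])

```text
clock: 1.43
eef_pos: [537.6, 284.0, 228.0]
eef_rot: [-3.141, -0.0, 2.722]
wrist_force: [0.6, 0.2, 1.0]
finger_gap: 94.5
finger_force: 0.0
```

Run:
```python
from h import *
s=read_state();print(s["eef_pos"],s["eef_rot"],s["joints"],s["clock"])
a=camera("scene");b=camera("top");cv2.imwrite("pics/s1.png",a[:,:,::-1]);cv2.imwrite("pics/t1.png",b[:,:,::-1])
def c(im,x,y,w=50): return np.clip(cv2.resize(im[y-w:y+w,x-w:x+w,::-1],(400,400),interpolation=2)*1.8,0,255).astype(np.uint8)
cv2.imwrite("pics/c2.png",np.hstack([c(a,322,150),c(b,148,187)]))
```

```text
[537.55618069 284.02912082 227.95464971] [-3.14117516e+00 -3.48586719e-04  2.72234588e+00] [ 4.25854849e-01  4.94359279e-01  1.42977435e+00 -1.73829568e-05
  1.21800266e+00 -7.25688764e-01] 1.4333
```

View pics/c2.png

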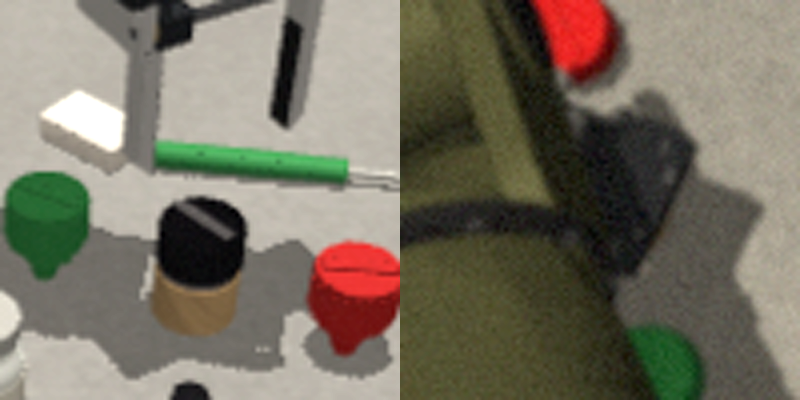

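The scene crop shows the open fingers astride and above the cap at about (322,155), well clear of the red and green caps. Descending.

Emit:
carry_out(slide=[[0, 0, -0.1], [0, 0, -0.2], [0, 0, -0.28], [0, 0, -0.33], [0, 0, -0.35], [0, 0, -0.35], [0, 0, -0.35], [0, 0, -0.35]], dr=[[0, 0, 0], [0, 0, 0], [0, 0, 0], [0, 0, 0], [0, 0, 0], [0, 0, 0], [0, 0, 0], [0, 0, 0]], gripper=[100, 100, 100, 100, 80, 63, 63, 63], newtons=3)

```text
clock: 2.2
eef_pos: [538.2, 284.0, 141.7]
eef_rot: [3.14, 0.001, 2.722]
wrist_force: [0.4, 0.9, -0.3]
finger_gap: 70.6
finger_force: 0.0
```

Emit:
carry_out(slide=[[0, 0, 0], [0, 0, 0], [0, 0, 0]], dr=[[0, 0, 0], [0, 0, 0], [0, 0, 0]], gripper=[60, 60, 60], newtons=3)

```text
clock: 2.45
eef_pos: [537.8, 283.8, 140.7]
eef_rot: [3.141, 0.001, 2.722]
wrist_force: [-0.4, 1.5, 0.5]
finger_gap: 56.9
finger_force: 0.3
```

Emit:
carry_out(slide=[[0, 0, 0], [0, 0, 0], [0, 0, 0], [0, 0, 0]], dr=[[0, 0, 0], [0, 0, 0], [0, 0, 0], [0, 0, 0]], gripper=[55, 50, 50, 50], newtons=5)

```text
clock: 2.78
eef_pos: [537.8, 283.8, 140.5]
eef_rot: [3.141, 0.0, 2.722]
wrist_force: [-1.2, -0.3, 3.3]
finger_gap: 53.8
finger_force: 5.0
```

Emit:
carry_out(slide=[[0, 0, 0], [0, 0, 0], [0, 0, 0.05], [0, 0, 0.15], [0, 0, 0.28], [0, 0, 0.42], [0, 0, 0.53], [0, 0, 0.6], [0, 0, 0.6], [0, 0, 0.6]], dr=[[0, 0, 0], [0, 0, 0], [0, 0, 0], [0, 0, 0], [0, 0, 0], [0, 0, 0], [0, 0, 0], [0, 0, 0.015], [0, 0, 0.03], [0, 0, 0.045]], gripper=[50, 50, 50, 50, 50, 50, 50, 50, 50, 50], newtons=20)

```text
clock: 3.62
eef_pos: [537.6, 283.7, 292.0]
eef_rot: [3.141, 0.002, 3.009]
wrist_force: [0.3, 0.2, -1.4]
finger_gap: 53.5
finger_force: 20.0
```

Run:
```python
from h import *
s=read_state();print(s["eef_pos"],s["eef_rot"],s["wrist_force"],s["finger_gap"])
a=camera("scene");cv2.imwrite("pics/s2.png",a[:,:,::-1])
p=proj("scene",[[538,284,185]])[0].astype(int);print(p)
x,y=p;w=40
cv2.imwrite("pics/c3.png",np.clip(cv2.resize(a[y-w:y+w,x-w:x+w,::-1],(400,400),interpolation=2)*1.8,0,255).astype(np.uint8))
```

```text
[537.64781518 283.71033592 292.04126043] [3.14053259e+00 1.74671157e-03 3.00912695e+00] [ 0.30767688  0.18079236 -1.44450417] 53.488250925134146
[326 116]
```

View pics/c3.png

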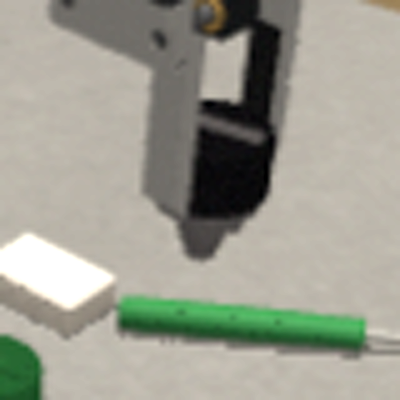

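The crop shows the cap upright in the fingers with its hub foot at (326,116) + crop (200,255), clean out of the ring. Carrying it to the neck.

Emit:
carry_out(slide=[[0.005, -0.06, 0], [0.013, -0.16, 0], [0.024, -0.3, 0], [0.036, -0.45, 0], [0.048, -0.6, 0], [0.059, -0.73, 0], [0.067, -0.82, 0], [0.072, -0.887, 0], [0.072, -0.887, 0]], dr=[[0, 0, 0.01], [0, 0, 0.025], [0, 0, 0.04], [0, 0, 0.05], [0, 0, 0.059], [0, 0, 0.059], [0, 0, 0.059], [0, 0, 0.059], [0, 0, 0.059]], gripper=[50, 50, 50, 50, 50, 50, 50, 50, 50])

```text
clock: 4.42
eef_pos: [555.7, 59.3, 290.3]
eef_rot: [-3.141, -0.001, -2.913]
wrist_force: [0.1, 0.3, -0.1]
finger_gap: 53.7
finger_force: 20.0
```

Emit:
carry_out(slide=[[0.005, -0.06, 0], [0.013, -0.16, 0], [0.024, -0.3, 0], [0.036, -0.45, 0], [0.048, -0.6, 0], [0.059, -0.73, 0], [0.067, -0.82, 0], [0.072, -0.887, 0], [0.072, -0.887, 0], [0.072, -0.887, 0]], dr=[[0, 0, 0], [0, 0, 0], [0, 0, 0], [0, 0, 0], [0, 0, 0], [0, 0, 0], [0, 0, 0], [0, 0, 0], [0, 0, 0], [0, 0, 0]], gripper=[50, 50, 50, 50, 50, 50, 50, 50, 50, 50])

```text
clock: 5.25
eef_pos: [573.7, -159.5, 290.0]
eef_rot: [3.141, -0.001, -2.91]
wrist_force: [0.5, 0.4, -1.0]
finger_gap: 53.1
finger_force: 20.0
```

Run:
```python
from h import *
s=read_state();print(s["eef_pos"],s["eef_rot"],s["joints"],s["wrist_force"],s["moment"])
a=camera("scene");b=camera("top");cv2.imwrite("pics/s3.png",a[:,:,::-1]);cv2.imwrite("pics/t3.png",b[:,:,::-1])
p=proj("scene",[[574,-160,165]])[0].astype(int);q=proj("top",[[574,-160,150]])[0].astype(int);w=40
c=lambda a,p:np.clip(cv2.resize(a[p[1]-w:p[1]+w,p[0]-w:p[0]+w,::-1],(400,400),interpolation=2)*1.8,0,255).astype(np.uint8)
print(p,q);cv2.imwrite("pics/c4.png",np.hstack([c(a,p),c(b,q)]))
```

```text
[ 573.65005222 -159.54643997  289.95329598] [ 3.14103445e+00 -5.17390916e-04 -2.91007181e+00] [-3.32833685e-01  4.11434369e-01  1.40056663e+00  2.00680886e-04
  1.33032739e+00 -2.13519857e+00] [ 0.52456834  0.39773692 -1.04656829] [ 0.04374855 -0.00142247  0.02670099]
[204 248] [357 161]
```

View pics/c4.png

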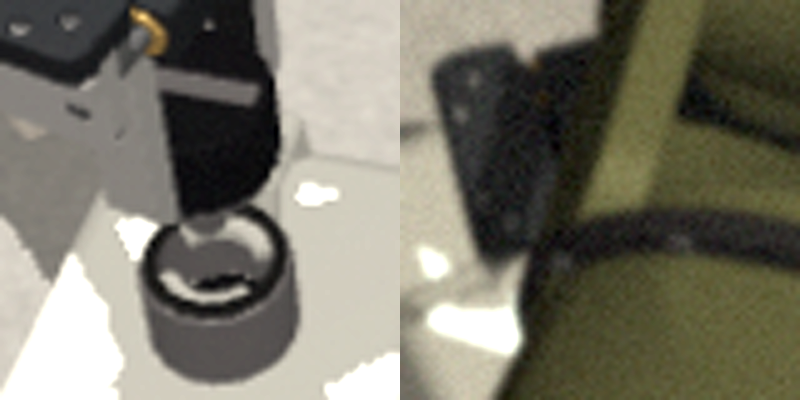

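The scene crop shows the cap's foot at crop (207,222) just above the mouth, whose centre is at crop (217,265). I'll measure the sideways offset in numbers.

Run:
```python
from h import *
np.set_printoptions(precision=2,suppress=True)
im=cv2.imread("pics/s3.png");G=cv2.cvtColor(im,cv2.COLOR_BGR2GRAY).astype(int);g0=cv2.cvtColor(cv2.imread("pics/scene0.png"),cv2.COLOR_BGR2GRAY).astype(int)
ex=np.array([[573.7,-159.6,z] for z in(135,139,155.5,160,185.5,221)]);print(proj("scene",ex))
for r in range(238,262): print(r,G[r,190:226])
for r in (258,262,266,270,274,278): print(r,g0[r,188:228])
```

```text
[[206.23 259.26]
 [206.01 257.8 ]
 [205.08 251.69]
 [204.83 249.98]
 [203.32 240.03]
 [201.09 225.29]]
238 [73 73 75 72 71 71 71 54 24 13 12 12 11 12  7  9 10  5 10 11  7 10  8  6
  7  7  8  6  8 37 82 99 92 87 86 88]
239 [ 73  73  73  71  71  72  71  54  24   9   9   8   8  12  10  10   8   7
  10  10   9   8   7   8   8   7  11   6   8  48  96 101  92  90  93  98]
240 [ 72  73  72  71  71  71  72  63  34   8   8   5   9   8  11   7   9   8
   8   7   8   8   7   8   8   5   6   7   8  43  93  97 101 104 111 114]
241 [ 73  74  73  72  72  71  71  72  40   9   9   7   5   7   9  11   6   7
   6   8   6   6   7   7   8   9   6   6  36  80  98  96 109 114 114 115]
242 [ 73  73  73  73  72  71  71  71  42   8   7   9   8   8   5  10   8  10
   6   5   7   5   6   8   8   8   7   9  79 103  99 103 112 114 114 114]
243 [ 73  73  73  75  73  71  71  71  47  16   7   6   6   9   7   6   8   8
   6   8   8   8   7   5  10   6   5  25  96 106  99 109 114 114 114 114]
244 [ 73  73  73  73  72  71  71  71  52  23   6   7  10   8   7  10   6   6
   8   6   7   6   7   9   7   6  21  66 101 102 1
[... 2898 characters left out ...]
67  51 138
 157 157 157 157]
266 [157 157 157 142  96  69  46  22  21  34 102 139 151 156 143 111  95  88
  86  93 108 114 140 148 145  97  34  21  17  20  63  73  51  37  36  83
 137 155 157 157]
270 [157 157 157 157 128  71  39  48  69  93  82  49  34  27  26  21  18  19
  18  18  19  21  15  37  53  92  89  72  49  38  38  39  37  37  36  47
  88 144 157 157]
274 [157 157 157 157 157 125  67  38  40  39  39  40  41  41  39  40  41  39
  41  40  41  40  40  39  39  39  40  38  39  38  38  38  38  36  36  76
 109 147 157 157]
278 [157 157 157 157 157 157 133  85  47  38  39  38  39  40  40  40  40  39
  40  40  39  39  39  38  39  39  39  38  39  38  38  37  43  95 146 157
 158 158 158 157]
```

The hub foot's column (205.0) matches the tool's prediction (205.1). The neck's edges centre about 0.85 px to the right, so the neck lies about 1.5 mm further along. I'll correct and lower into the taper.

Emit:
carry_out(slide=[[0.005, 0.0024, 0], [0.005, 0.0024, -0.03], [0.005, 0.0024, -0.06], [0.005, 0.0024, -0.08], [0.005, 0.0024, -0.1], [0.005, 0.0024, -0.12], [0.005, 0.0024, -0.12], [0.005, 0.0024, -0.12]], dr=[[0, 0, 0], [0, 0, 0], [0, 0, 0], [0, 0, 0], [0, 0, 0], [0, 0, 0], [0, 0, 0], [0, 0, 0]], gripper=[50, 50, 50, 50, 50, 50, 50, 50])

```text
clock: 6.02
eef_pos: [574.9, -159.2, 259.9]
eef_rot: [3.141, -0.0, -2.908]
wrist_force: [-0.0, 0.2, -1.4]
finger_gap: 54.0
finger_force: 20.0
```

Emit:
carry_out(slide=[[0, 0, -0.006], [0, 0, -0.012], [0, 0, -0.018], [0, 0, -0.022], [0, 0, -0.022]], dr=[[0, 0, 0], [0, 0, 0], [0, 0, 0], [0, 0, 0], [0, 0, 0]], gripper=[50, 50, 50, 50, 50])

```text
clock: 6.43
eef_pos: [574.9, -159.2, 254.4]
eef_rot: [3.141, -0.0, -2.908]
wrist_force: [0.8, 1.3, -1.6]
finger_gap: 53.4
finger_force: 20.0
```

Emit:
carry_out(slide=[[0, 0, -0.004], [0, 0, -0.008], [0, 0, -0.012], [0, 0, -0.012]], dr=[[0, 0, 0], [0, 0, 0], [0, 0, 0], [0, 0, 0]], gripper=[50, 50, 50, 50])

```text
clock: 6.77
eef_pos: [574.9, -159.1, 251.4]
eef_rot: [3.141, -0.0, -2.908]
wrist_force: [-0.6, 0.3, -1.1]
finger_gap: 53.8
finger_force: 20.0
```

Emit:
carry_out(slide=[[0, 0, -0.003], [0, 0, -0.006], [0, 0, -0.008], [0, 0, -0.008]], dr=[[0, 0, 0], [0, 0, 0], [0, 0, 0], [0, 0, 0]], gripper=[50, 50, 50, 50])

```text
clock: 7.1
eef_pos: [574.9, -159.2, 249.5]
eef_rot: [3.141, -0.0, -2.908]
wrist_force: [0.6, -0.1, -1.8]
finger_gap: 53.9
finger_force: 20.0
```

Emit:
carry_out(slide=[[0, 0, -0.003], [0, 0, -0.006], [0, 0, -0.01], [0, 0, -0.01]], dr=[[0, 0, 0], [0, 0, 0], [0, 0, 0], [0, 0, 0]], gripper=[50, 50, 50, 50])

```text
clock: 7.43
eef_pos: [574.9, -159.1, 246.9]
eef_rot: [3.141, -0.0, -2.908]
wrist_force: [-0.0, -0.2, -1.1]
finger_gap: 53.5
finger_force: 20.0
```

Emit:
carry_out(slide=[[0, 0, -0.003], [0, 0, -0.006], [0, 0, -0.01], [0, 0, -0.01]], dr=[[0, 0, 0], [0, 0, 0], [0, 0, 0], [0, 0, 0]], gripper=[50, 50, 50, 50])

```text
clock: 7.77
eef_pos: [574.9, -159.2, 244.4]
eef_rot: [3.141, -0.0, -2.908]
wrist_force: [-0.1, -0.3, -1.2]
finger_gap: 53.3
finger_force: 20.0
```

Emit:
carry_out(slide=[[0, 0, -0.003], [0, 0, -0.006], [0, 0, -0.008], [0, 0, -0.008], [0, 0, -0.008]], dr=[[0, 0, 0], [0, 0, 0], [0, 0, 0], [0, 0, 0], [0, 0, 0]], gripper=[50, 50, 50, 50, 50])

```text
clock: 8.18
eef_pos: [575.0, -159.2, 242.8]
eef_rot: [-3.141, 0.0, -2.908]
wrist_force: [-1.3, 0.5, 0.0]
finger_gap: 53.4
finger_force: 20.0
```

Emit:
carry_out(slide=[[0, 0, -0.003], [0, 0, -0.006], [0, 0, -0.006], [0, 0, -0.006]], dr=[[0, 0, 0], [0, 0, 0], [0, 0, 0], [0, 0, 0]], gripper=[50, 50, 50, 50])

```text
clock: 8.52
eef_pos: [575.0, -159.2, 241.4]
eef_rot: [-3.141, 0.0, -2.908]
wrist_force: [0.3, 0.6, 2.4]
finger_gap: 53.9
finger_force: 20.0
```

Emit:
carry_out(slide=[[0, 0, -0.003], [0, 0, -0.006], [0, 0, -0.006], [0, 0, -0.006]], dr=[[0, 0, 0], [0, 0, 0], [0, 0, 0], [0, 0, 0]], gripper=[50, 50, 50, 50], newtons=25)

```text
clock: 8.85
eef_pos: [575.0, -159.2, 239.9]
eef_rot: [-3.141, 0.0, -2.908]
wrist_force: [-0.9, 0.0, 5.2]
finger_gap: 53.3
finger_force: 25.0
```

Run:
```python
from h import *
s=read_state();print(s["eef_pos"],s["eef_rot"],s["joints"],s["wrist_force"],s["moment"])
```

```text
[ 574.9881832  -159.16797491  239.91873572] [-3.14137644e+00  3.84373157e-04 -2.90791760e+00] [-3.31448770e-01  4.57683560e-01  1.45456540e+00  2.46742214e-05
  1.22890330e+00 -2.13592838e+00] [-0.91907042  0.02347685  5.18818989] [ 0.22083883  0.25707325 -0.04488752]
```

Emit:
carry_out(slide=[[0, 0, 0], [0, 0, 0], [0, 0, 0], [0, 0, 0], [0, 0, 0], [0, 0, 0]], dr=[[0, 0, -0.01], [0, 0, -0.02], [0, 0, -0.03], [0, 0, -0.04], [0, 0, -0.05], [0, 0, -0.05]], gripper=[50, 50, 50, 50, 50, 50])

```text
clock: 9.35
eef_pos: [575.1, -159.3, 240.1]
eef_rot: [-3.141, 0.001, 3.057]
wrist_force: [0.5, 0.2, 5.3]
finger_gap: 53.8
finger_force: 25.0
```

```bash
cat > st.py <<'E'
from cell import *
s=read_state();print(s["clock"],s["eef_pos"].round(1),"yaw %.3f"%s["eef_rot"][2],"j6 %.2f"%s["joints"][5],s["wrist_force"].round(1),s["moment"].round(3),round(s["effort"][5],3))
E
python3 st.py
```

```text
9.35 [ 575.1 -159.3  240.1] yaw 3.057 j6 -1.82 [0.5 0.2 5.3] [ 0.03  -0.059  0.01 ] 1.357
```

Emit:
carry_out(slide=[[0, 0, 0], [0, 0, 0], [0, 0, 0], [0, 0, 0]], dr=[[0, 0, -0.008], [0, 0, -0.016], [0, 0, -0.02], [0, 0, -0.02]], gripper=[50, 50, 50, 50])

```text
clock: 9.68
eef_pos: [575.1, -159.3, 240.1]
eef_rot: [-3.141, 0.001, 2.934]
wrist_force: [-0.3, 0.2, 4.7]
finger_gap: 53.4
finger_force: 25.0
```

```bash
python3 st.py
```

```text
9.6833 [ 575.1 -159.3  240.1] yaw 2.934 j6 -1.69 [-0.3  0.2  4.7] [ 0.014 -0.027 -0.047] 0.66
```

Emit:
carry_out(slide=[[0, 0, 0], [0, 0, 0], [0, 0, 0]], dr=[[0, 0, -0.008], [0, 0, -0.016], [0, 0, -0.016]], gripper=[50, 50, 50])

```text
clock: 9.93
eef_pos: [575.1, -159.3, 240.1]
eef_rot: [-3.141, 0.001, 2.832]
wrist_force: [-0.5, -0.7, 5.2]
finger_gap: 53.8
finger_force: 25.0
```

```bash
python3 st.py
```

```text
9.9333 [ 575.1 -159.3  240.1] yaw 2.832 j6 -1.59 [-0.5 -0.7  5.2] [ 0.064  0.011 -0.077] 1.058
```

Emit:
carry_out(slide=[[0, 0, 0], [0, 0, 0], [0, 0, 0]], dr=[[0, 0, -0.008], [0, 0, -0.016], [0, 0, -0.016]], gripper=[50, 50, 50])

```text
clock: 10.18
eef_pos: [575.1, -159.3, 240.0]
eef_rot: [-3.141, 0.001, 2.731]
wrist_force: [-0.9, -1.7, 6.0]
finger_gap: 53.8
finger_force: 25.0
```

```bash
python3 st.py
```

```text
10.1833 [ 575.1 -159.3  240. ] yaw 2.731 j6 -1.49 [-0.9 -1.7  6. ] [-0.072  0.135 -0.082] 1.06
```

Emit:
carry_out(slide=[[0, 0, 0], [0, 0, 0], [0, 0, 0]], dr=[[0, 0, -0.008], [0, 0, -0.016], [0, 0, -0.016]], gripper=[50, 50, 50])

```text
clock: 10.43
eef_pos: [574.8, -159.7, 240.0]
eef_rot: [-3.141, 0.001, 2.63]
wrist_force: [-2.8, -3.5, 6.1]
finger_gap: 53.4
finger_force: 25.0
```

```bash
python3 st.py
```

```text
10.4333 [ 574.8 -159.7  240. ] yaw 2.630 j6 -1.39 [-2.8 -3.5  6.1] [-0.775  0.585 -0.029] 1.134
```

Emit:
carry_out(slide=[[-0.002, -0.0024, 0], [-0.002, -0.0024, 0], [-0.002, -0.0024, 0]], dr=[[0, 0, 0], [0, 0, -0.005], [0, 0, -0.005]], gripper=[50, 50, 50])

```text
clock: 10.68
eef_pos: [574.5, -160.2, 240.0]
eef_rot: [-3.141, 0.001, 2.6]
wrist_force: [-1.5, -2.3, 5.4]
finger_gap: 53.7
finger_force: 25.0
```

```bash
python3 st.py
```

```text
10.6833 [ 574.5 -160.2  240. ] yaw 2.600 j6 -1.36 [-1.5 -2.3  5.4] [-0.515  0.295  0.032] 0.579
```

Emit:
carry_out(slide=[[-0.001, -0.0016, 0], [-0.001, -0.0016, 0], [-0.001, -0.0016, 0]], dr=[[0, 0, -0.005], [0, 0, -0.008], [0, 0, -0.008]], gripper=[50, 50, 50])

```text
clock: 10.93
eef_pos: [574.3, -160.5, 240.1]
eef_rot: [-3.141, 0.001, 2.551]
wrist_force: [-0.8, -1.6, 4.5]
finger_gap: 53.7
finger_force: 25.0
```

```bash
python3 st.py
```

```text
10.9333 [ 574.3 -160.5  240.1] yaw 2.551 j6 -1.31 [-0.8 -1.6  4.5] [-0.358  0.2    0.165] 0.636
```

Emit:
carry_out(slide=[[0, 0, 0], [0, 0, 0], [0, 0, 0]], dr=[[0, 0, -0.005], [0, 0, -0.005], [0, 0, -0.005]], gripper=[50, 50, 50])

```text
clock: 11.18
eef_pos: [574.3, -160.5, 240.1]
eef_rot: [-3.141, 0.001, 2.521]
wrist_force: [-1.2, -1.3, 5.8]
finger_gap: 53.9
finger_force: 25.0
```

```bash
python3 st.py
```

```text
11.1833 [ 574.3 -160.5  240.1] yaw 2.521 j6 -1.28 [-1.2 -1.3  5.8] [-0.371  0.213  0.232] 0.415
```

Emit:
carry_out(slide=[[0, 0, 0], [0, 0, 0], [0, 0, 0]], dr=[[0, 0, -0.005], [0, 0, -0.008], [0, 0, -0.008]], gripper=[50, 50, 50])

```text
clock: 11.43
eef_pos: [574.2, -160.5, 240.0]
eef_rot: [-3.141, 0.001, 2.469]
wrist_force: [-1.0, -1.3, 5.4]
finger_gap: 53.9
finger_force: 25.0
```

```bash
python3 st.py
```

```text
11.4333 [ 574.2 -160.5  240. ] yaw 2.469 j6 -1.23 [-1.  -1.3  5.4] [-0.47   0.238  0.138] 0.641
```

Emit:
carry_out(slide=[[0, 0, 0], [0, 0, 0], [0, 0, 0]], dr=[[0, 0, -0.005], [0, 0, -0.008], [0, 0, -0.008]], gripper=[50, 50, 50])

```text
clock: 11.68
eef_pos: [574.2, -160.5, 240.0]
eef_rot: [-3.141, 0.001, 2.419]
wrist_force: [-0.5, -1.8, 5.7]
finger_gap: 53.4
finger_force: 25.0
```

```bash
python3 st.py
```

```text
11.6833 [ 574.2 -160.5  240. ] yaw 2.419 j6 -1.18 [-0.5 -1.8  5.7] [-0.426  0.24   0.012] 0.499
```

Emit:
carry_out(slide=[[0, 0, 0], [0, 0, 0], [0, 0, 0]], dr=[[0, 0, -0.005], [0, 0, -0.008], [0, 0, -0.008]], gripper=[50, 50, 50])

```text
clock: 11.93
eef_pos: [574.3, -160.4, 240.1]
eef_rot: [3.141, 0.001, 2.369]
wrist_force: [-0.2, -1.1, 5.5]
finger_gap: 53.8
finger_force: 25.0
```

```bash
python3 st.py
```

```text
11.9333 [ 574.3 -160.4  240.1] yaw 2.369 j6 -1.13 [-0.2 -1.1  5.5] [-0.149  0.09   0.075] 0.429
```

Emit:
carry_out(slide=[[0, 0, 0], [0, 0, 0], [0, 0, 0]], dr=[[0, 0, -0.005], [0, 0, -0.008], [0, 0, -0.008]], gripper=[50, 50, 50])

```text
clock: 12.18
eef_pos: [574.4, -160.3, 240.1]
eef_rot: [3.141, 0.001, 2.318]
wrist_force: [0.2, -1.1, 5.6]
finger_gap: 53.5
finger_force: 25.0
```

```bash
python3 st.py
```

```text
12.1833 [ 574.4 -160.3  240.1] yaw 2.318 j6 -1.08 [ 0.2 -1.1  5.6] [-0.111  0.047 -0.038] 0.457
```

Emit:
carry_out(slide=[[0, 0, 0], [0, 0, 0], [0, 0, 0]], dr=[[0, 0, -0.004], [0, 0, -0.008], [0, 0, -0.008]], gripper=[50, 50, 50])

```text
clock: 12.43
eef_pos: [574.3, -160.5, 240.0]
eef_rot: [3.142, 0.001, 2.268]
wrist_force: [-1.3, -1.3, 6.7]
finger_gap: 53.5
finger_force: 25.0
```

```bash
python3 st.py
```

```text
12.4333 [ 574.3 -160.5  240. ] yaw 2.268 j6 -1.03 [-1.3 -1.3  6.7] [-0.335  0.195 -0.043] 0.57
```

Emit:
carry_out(slide=[[0, 0, 0], [0, 0, 0], [0, 0, 0]], dr=[[0, 0, -0.004], [0, 0, -0.007], [0, 0, -0.007]], gripper=[50, 50, 50])

```text
clock: 12.68
eef_pos: [574.1, -160.6, 240.0]
eef_rot: [-3.141, 0.001, 2.224]
wrist_force: [-2.8, -2.6, 6.2]
finger_gap: 53.5
finger_force: 25.0
```

```bash
python3 st.py
```

```text
12.6833 [ 574.1 -160.6  240. ] yaw 2.224 j6 -0.99 [-2.8 -2.6  6.2] [-0.584  0.463  0.136] 0.543
```

The lateral and twist load came back 0.40 rad after the first contact. So the plug clicked over once and has met the stop again. I'll back off slightly, let go and rise.

Emit:
carry_out(slide=[[0, 0, 0], [0, 0, 0], [0, 0, 0]], dr=[[0, 0, 0.006], [0, 0, 0.01], [0, 0, 0.01]], gripper=[50, 50, 50], newtons=10)

```text
clock: 12.93
eef_pos: [574.3, -160.5, 240.0]
eef_rot: [3.142, 0.001, 2.29]
wrist_force: [-0.6, -2.5, 4.6]
finger_gap: 53.8
finger_force: 10.0
```

```bash
python3 st.py
```

```text
12.9333 [ 574.3 -160.5  240. ] yaw 2.290 j6 -1.05 [-0.6 -2.5  4.6] [-0.337  0.193  0.046] -0.57
```

Emit:
carry_out(slide=[[0, 0, 0.004], [0, 0, 0.004], [0, 0, 0.004], [0, 0, 0.004], [0, 0, 0.004], [0, 0, 0.004]], dr=[[0, 0, 0], [0, 0, 0], [0, 0, 0], [0, 0, 0], [0, 0, 0], [0, 0, 0]], gripper=[58, 62, 70, 80, 90, 90])

```text
clock: 13.43
eef_pos: [574.1, -160.1, 240.5]
eef_rot: [-3.142, -0.0, 2.288]
wrist_force: [-0.2, -0.5, -0.9]
finger_gap: 81.4
finger_force: 0.0
```

Emit:
carry_out(slide=[[0, 0, 0.03], [0, 0, 0.12], [0, 0, 0.25], [0, 0, 0.4], [-0.15, 0, 0.4], [-0.3, 0, 0.4], [-0.45, 0.1, 0.4], [-0.6, 0.2, 0.4], [-0.7, 0.3, 0.4], [-0.7, 0.3, 0.4]], dr=[[0, 0, 0], [0, 0, 0], [0, 0, 0], [0, 0, 0], [0, 0, 0], [0, 0, 0], [0, 0, 0], [0, 0, 0], [0, 0, 0], [0, 0, 0]], gripper=[90, 90, 90, 90, 90, 90, 90, 90, 90, 90])

```text
clock: 14.27
eef_pos: [395.3, -82.4, 341.5]
eef_rot: [3.141, 0.0, 2.289]
wrist_force: [0.2, -0.5, 0.5]
finger_gap: 84.5
finger_force: 0.0
```

```bash
python3 - <<'E'
from h import *
a=camera("scene");b=camera("top")
cv2.imwrite("pics/s5.png",a[:,:,::-1]);cv2.imwrite("pics/t5.png",b[:,:,::-1])
p=proj("scene",[[575,-160,155]])[0].astype(int);q=proj("top",[[575,-160,150]])[0].astype(int);w=30
c=lambda a,p:np.clip(cv2.resize(a[p[1]-w:p[1]+w,p[0]-w:p[0]+w,::-1],(400,400),interpolation=2)*1.8,0,255).astype(np.uint8)
print(p,q);cv2.imwrite("pics/c5.png",np.hstack([c(a,p),c(b,q)]))
E
python3 st.py
```

```text
[205 252] [357 161]
14.3667 [398.8 -84.7 341.9] yaw 2.289 j6 -1.02 [ 0.6  0.8 -0.3] [0.009 0.01  0.029] 0.177
```

View pics/c5.png

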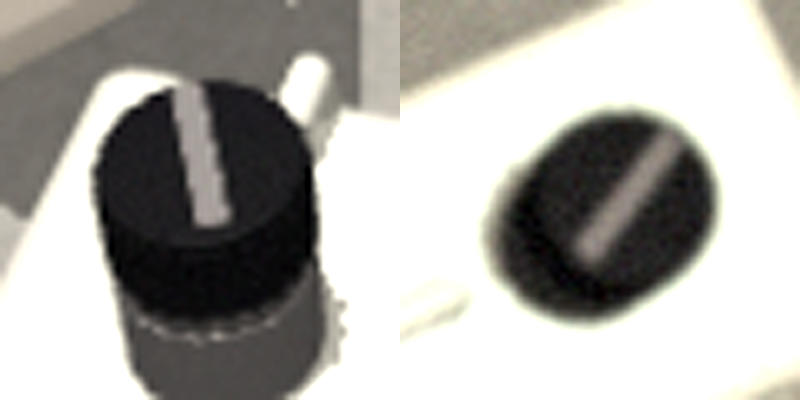

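The crops show the cap upright and level in the neck. The ridge lies at about −0.69 rad in the top view; −0.66 is what the shell's full 1.09 rad turn predicts, so it neither slipped nor sprang back. Handing in.

```bash
python3 -c "
from cell import *
print(sign_off())"
```

```text
the job is handed in; nothing more can be done
None
```

The black cap is fitted in the canister's neck and turned clockwise through what the twist readings show was one click. It was then let go with the arm clear, and I handed the job in at about 14.4 s; the hand-in gave no verdict.

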